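Jars into the bathroom organiser, one per cell, rail down

ROBOT

A 6-joint arm with a two-finger parallel gripper is mounted at the origin on the work surface. World frame = base frame: x ahead of the robot, y to its left, z up, the work surface at z = 0. Lengths are in mm, angles in rad, forces in N, time in s.
With the tool pointing down it reaches from about 375 to 825 mm from the base axis. Payload 5.5 kg.
Tool frame: the origin (TCP) lies between the finger pads; the fingertips stand finger_overhang ahead of it and the grasp point (between the pads) lies 11 mm behind it (finger_overhang is the distance from the TCP to the fingertips, in mm); z points along the fingers, y is the line along which they close (so a half turn about z gives the same grasp; the last joint's range is limited). The gripper opens to 85 mm and grips with 20 to 120 N. Pads are 22 mm wide; open, the fingers measure 114 mm over their backs; the gripper's body (76 mm by 85 mm) begins 54 mm behind the grasp point. The pads swing forward as they close: fully open they stand 13 mm farther back than shut.
Start: joints at [1.238, 0.314, -0.047, 1.21, 0, 1.571], TCP at [196.011, 567.075, 239.299] pointing down, gripper open.
Joint ranges: [-2.67, 2.67], [-0.69, 1.73], [-1.03, 1.25], [-2.08, 2.16], [-1.42, 1.45], [-3.14, 3.14]. Speed limits (rad/s): [2.39, 2.39, 3.01, 3.14, 3.14, 3.14].

INTERFACE

Orientations are given as [roll, pitch, yaw] about the fixed x, y, z axes, in that order (R = Rz(yaw) Ry(pitch) Rx(roll)).
In Python, from workcell import get_obs, capture, camera_info, job_done, spot_in, mark_of, finger_overhang gives the robot as it stands. The module is installed in compiled form; this text tells all that it offers.
- The arm moves only by the tool carry_out, never from a script. Its argument "motion" is a list of rows, each a list of 5 numbers: the shift along the tool's x, y, z in cm, then the turn about the tool's z in rad, then the closure, from -1 (fully open) to 1 (shut). A call has 1 to 12 rows; each row shifts and turns the commanded pose from where the row before left it, along the tool's axes as they then stand; what a row does not reach is not made up. A row lasts 1/10 s, in which the tool goes at most 50 mm and 8.59 degrees, less where a joint would pass 70% of its speed; a pose out of reach is approached as far as the arm can. A call is refused whole if a number of a shift passes 5 or a number of a turn 0.15, either way. A call with a gripper value outside its range is refused whole. The fingers move at their own pace and stop on an object; "newtons" is the grip in N (left out, the last holds). Time passes only in rows, so rows that do not move let the fingers close. It gives the time, the measured TCP pose, the force, the opening and the grip force at its end, in the units of the state.
- get_obs(): the state, without advancing time (a new reading comes with each control period).
- capture(name): name is "side" or "top" or "wrist"; returns (picture, depth): 384x512x3 uint8, red, green, blue; 384x512 float32, mm along the optical axis (not along the pixel's ray), 0 where there is no reading.
- camera_info(name): a dict with "K" (3x3 intrinsics, pixels), "R" (3x3) and "t" (3): a world point X has camera coordinates R X + t; the wrist camera has in their place "T_tool_cam" (4x4, takes a point from camera to tool coordinates, whose origin is the TCP and whose axes are the flange's). Camera axes: x right, y down, z forward; pixel columns grow to the right and rows downward; lengths in mm; the calibration is good to about 2 mm. A picture is of the moment at which its call begins: read the wrist's pose just before it. camera_info takes no time and is no camera call.
- job_done(): hands the job in; it is judged then, once.
Trained networks look in the newest picture that a camera, given by its name, has taken for a name from the list of things; names that differ only in an ending like _2 or _b are one class to them, and where a whole thing is asked for, a point or a joint stands for the part that bears it (a point fixed in the world has none). Each returns a list of dicts, best first, with "conf" (0 to 1); they miss things now and then, are a little off and sometimes report something else, mostly with a low value. They report only what shows in the picture. A call takes as long as a camera call. They do not tell look-alikes from the thing itself.
- spot_in(camera, label): "centre" ([column, row] in pixels, amid what is visible of it).
- mark_of(camera, label): "centre" ([column, row] in pixels: a listed point, or the origin of a listed thing).
The state is a dict: "t": time; "joint_positions": joint angles; "qd": joint speeds; "tau": joint torques, N m; "eef_pos": TCP position; "tool_rot": TCP orientation; "wrist_force": force on the tool from outside, world axes, zero at the start; "wrist_torque": the same for the moment, N m; "finger_gap": opening from 0.0 (shut) to 1.0 (fully open); "grasp_force": force on a finger pad.
Only numpy, scipy, OpenCV 4.12 (cv2) and the standard library are available. Lean on these libraries where they do the work, as an engineer would, in place of code of your own. Each camera call takes 0.05 s, during which the arm holds its last target. There are 200 camera calls.

TASK

Put the three wide jars away in the bamboo organiser: swing its white rail up and over, well past upright, slide the jars in from the open side, one upright in each cell and well inside it, then swing the rail all the way down again in front of them. Do not tip a jar over, and leave the other things on the counter where they are.

Things in the scene. Friction and masses are not known exactly. Their poses are not given: they have to be found in the camera images.
- organiser: bamboo organiser fixed to the counter: a row of three cells along its y, open above and on its -x side (towards the robot), no floor, so jars slide in over the counter. 374 mm wide, cell centres 122 mm apart; walls and dividers 8 mm thick, 45 mm high (66 mm at the rail pivots at its two ends). Origin on the counter at the centre of the middle cell; +x points from mouth to back wall
- rail (a joint): angle of the white retaining rail, rad: 0 = down, level across the mouths of all cells, against its stop; grows as the rail swings up and over to the back, 1.57 straight up, stop at 2.4. The hinge is stiff: the rail stays where it is left (0.25 N m friction, 0.12 kg)
- rail_mid (a point): middle of the rail's cross bar: round, 12 mm thick, 394 mm long, parallel to the organiser's y axis, 100 mm from the hinge axis. The hinge axis runs along the organiser's y, 50 mm above the organiser's origin. Rail down: the bar lies 50 mm above the counter, 100 mm before the cell centres
- cell_0 (a point): centre of the left (+y) cell of the organiser, at counter height (the cell has no floor). Each cell is 114 mm wide (its y) and 118 mm deep; its +x axis points into the cell towards the back wall, whose inner face is 58 mm beyond this point; the mouth, where the dividers begin, is 60 mm before it
- cell_1 (a point): centre of the middle cell of the organiser, at counter height (the cell has no floor). Each cell is 114 mm wide (its y) and 118 mm deep; its +x axis points into the cell towards the back wall, whose inner face is 58 mm beyond this point; the mouth, where the dividers begin, is 60 mm before it
- cell_2 (a point): centre of the right (-y) cell of the organiser, at counter height (the cell has no floor). Each cell is 114 mm wide (its y) and 118 mm deep; its +x axis points into the cell towards the back wall, whose inner face is 58 mm beyond this point; the mouth, where the dividers begin, is 60 mm before it
- jar_tin: wide round aluminium tin with aluminium lid, 86 mm diameter, 58 mm tall. It slides upright on the counter. Origin at the centre of its underside, z up. Too wide for most grippers to grasp, so meant to be pushed low down; 0.3 to 0.5 kg
- jar_ceramic: wide round white ceramic jar with cork lid, 88 mm diameter, 68 mm tall. It slides upright on the counter. Origin at the centre of its underside, z up. Too wide for most grippers to grasp, so meant to be pushed low down; 0.3 to 0.5 kg
- jar_stone: wide round reddish-brown clay jar with wooden lid, 90 mm diameter, 62 mm tall. It slides upright on the counter. Origin at the centre of its underside, z up. Too wide for most grippers to grasp, so meant to be pushed low down; 0.3 to 0.5 kg
- nail_brush: bystander: wooden nail brush lying flat, 75 x 30 x 30 mm, long axis x, between two of the jars; origin under its centre
- soap: bystander: beige bar of soap, 70 x 32 x 24 mm, long axis x, between two of the jars; origin under its centre
- shampoo: bystander: white bottle with grey cap, 60 mm diameter, 160 mm tall, left of the organiser; origin at the centre of its underside
- deodorant: bystander: slim grey can, 52 mm diameter, 130 mm tall, right of the organiser; origin at the centre of its underside
- tumbler: bystander: white ceramic cup, 72 mm diameter, 90 mm tall, to the left; origin at the centre of its underside
- hairbrush: bystander: wooden paddle hairbrush 190 mm long, 60 mm wide, lying bristles up to the right; origin below its middle, long axis x
Not all that is in view belongs to the job. Leave any green or pink look-alike of the jar_stone alone.

How it is judged:
By the outcome, as a careful person would: the job done as asked, in the order asked, and still so for the second after the job is handed in, with the robot touching nothing.
It also fails if it takes over 72 s, if anything falls off the work surface, if the arm or the gripper's body presses on something with over 40 N, if the wrist force passes 120 N, or if a joint passes its speed limit or range.

## Working session

There is one attempt and no reset: what is moved stays moved. The work goes in short steps, Python scripts to look and compute and a tool call to move; the robot and the scene stay as the last step left them, time stands still between calls to the robot, and variables do not carry over. Pictures are saved under pics/ and viewed, at most 10 in all, crops included, and the job is handed in when it is done.

Besides the shell and the picture viewer there is one more tool, called after "Emit:" as name([rows], argument=value, ...), one row to a line, values as JSON. carry_out: Moves the arm, as the interface text tells. Its arguments: {"type":"object","properties":{"motion":{"type":"array","items":{"type":"array","items":{"type":"number"}}},"newtons":{"type":"number"}},"required":["motion"]}

```bash
mkdir -p pics; cat > h.py <<'E'
import numpy as np, cv2
from workcell import *
def ray(cam,uv,z):
    i=camera_info(cam);K,R,t=map(np.array,(i["K"],i["R"],i["t"]))
    d=R.T@np.linalg.inv(K)@np.array([uv[0],uv[1],1.]);c=-R.T@t
    return c+d*(z-c[2])/d[2]
def dep(cam,uv,D):
    i=camera_info(cam);K,R,t=map(np.array,(i["K"],i["R"],i["t"]))
    z=np.median(D[int(uv[1])-1:int(uv[1])+2,int(uv[0])-1:int(uv[0])+2])
    return R.T@(np.linalg.inv(K)@np.array([uv[0],uv[1],1.])*z-t)
E
python3 - <<'E'
from h import *
o=get_obs();print({k:np.round(v,3).tolist() for k,v in o.items()},finger_overhang)
for c in("top","side"):
    im,D=capture(c);cv2.imwrite(f"pics/{c}0.png",im[:,:,::-1]);np.save(f"{c}0.npy",D)
for n in["cell_0","cell_1","cell_2","rail_mid","jar_tin","jar_ceramic","jar_stone","nail_brush","soap","shampoo","deodorant","tumbler","hairbrush"]:
    z=50 if n=="rail_mid" else 0
    print(n,[(round(m["conf"],2),np.round(m["centre"]).tolist(),ray("top",m["centre"],z).round().tolist()) for m in mark_of("top",n)[:3]])
E
```

```text
{'t': 0.0, 'joint_positions': [1.238, 0.314, -0.048, 1.21, -0.0, 1.571], 'qd': [0.001, -0.0, 0.001, 0.0, 0.0, -0.002], 'tau': [-0.001, -53.959, 33.975, 0.019, -0.0, 0.0], 'eef_pos': [195.823, 566.528, 238.444], 'tool_rot': [-3.14, 0.0, 2.809], 'wrist_force': [0.064, 0.064, -0.034], 'wrist_torque': [-0.005, 0.052, -0.038], 'grasp_force': 0.0, 'finger_gap': 0.999} 8.0
cell_0 []
cell_1 []
cell_2 []
rail_mid [(0.57, [279.0, 166.0], [566.0, -35.0, 50.0])]
jar_tin [(0.92, [350.0, 188.0], [514.0, -233.0, 0.0])]
jar_ceramic [(0.69, [279.0, 200.0], [480.0, -37.0, 0.0])]
jar_stone [(0.96, [170.0, 225.0], [410.0, 261.0, 0.0]), (0.59, [317.0, 206.0], [463.0, -141.0, 0.0]), (0.55, [217.0, 205.0], [466.0, 134.0, 0.0])]
nail_brush [(0.76, [251.0, 210.0], [452.0, 41.0, 0.0])]
soap [(0.71, [318.0, 203.0], [471.0, -144.0, 0.0])]
shampoo [(0.8, [135.0, 131.0], [675.0, 369.0, 0.0])]
deodorant [(0.57, [401.0, 124.0], [699.0, -384.0, 0.0])]
tumbler [(0.68, [111.0, 178.0], [539.0, 430.0, 0.0])]
hairbrush [(0.89, [428.0, 181.0], [534.0, -453.0, 0.0])]
```

View pics/top0.png

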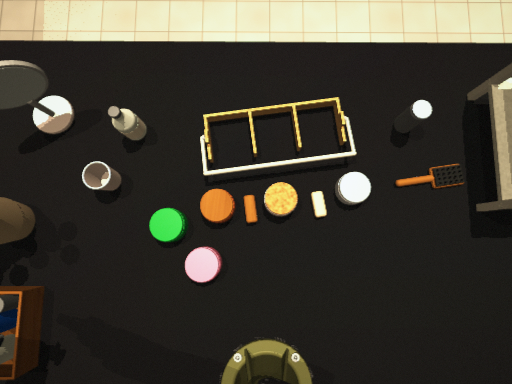

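View pics/side0.png

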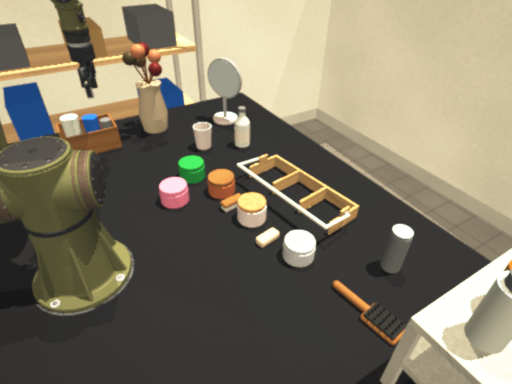

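The top view shows the stone jar at (217,206), ceramic at (281,199) and tin at (353,188). The rail bar runs from (205,172) to (354,154), and the green and pink look-alikes are at (167,225) and (203,265). Next I'll get positions from depth.

```bash
python3 - <<'E'
from h import *
D=np.load("top0.npy");im=cv2.imread("pics/top0.png")
i=camera_info("top");K,R,t=map(np.array,(i["K"],i["R"],i["t"]))
v,u=np.mgrid[:384,:512]
P=(np.stack([u,v,np.ones_like(u)],-1)@np.linalg.inv(K).T*D[...,None]-t)@R
np.save("P.npy",P);print("cam",-R.T@t)
z=P[...,2]
def reg(n,uv,h,rad=28):
    m=((u-uv[0])**2+(v-uv[1])**2<rad**2)&(abs(z-h)<7)&(D>0)
    n_,l,s,c=cv2.connectedComponentsWithStats(m.astype(np.uint8));k=l[int(uv[1]),int(uv[0])]
    m=l==k;p=P[m];q=cv2.minAreaRect(p[:,:2].astype(np.float32))
    print(n,m.sum(),np.round(np.median(p[:,2])),"mean",p.mean(0).round(1),"rect",np.round(q,1) if 0 else q)
reg("stone",(217,206),62);reg("cer",(281,199),68);reg("tin",(353,188),58);reg("green",(167,225),62);reg("pink",(203,265),62)
reg("brush",(251,209),30,20);reg("soap",(319,204),24,20)
w=(im.min(2)>110)&(z>25)&(z<75)&(v>140)&(v<182)&(u>195)&(u<362)
# bar
b=w.copy(); ln=172-(u-205)*18/149; b&=(abs(v-ln)<6)&(z>40)
p=P[b];print("bar n",b.sum(),p[:,2].mean()); f=cv2.fitLine(p[:,:2].astype(np.float32),cv2.DIST_HUBER,0,.1,.1).ravel()
s=(p[:,:2]-f[2:])@f[:2];print(f, f[2:]+f[:2]*s.min(), f[2:]+f[:2]*s.max(), "ends")
yel=(im[...,2]>120)&(im[...,0]<100)&(z>25)&(z<80)&(v>90)&(v<165)&(u>195)&(u<350)
p=P[yel];q=cv2.minAreaRect(p[:,:2].astype(np.float32));print("org",yel.sum(),q,cv2.boxPoints(q).round())
E
```

```text
cam [383.45407955   9.49128035 987.97941229]
stone 858 62.0 mean [461.6 129.3  61.7] rect ((461.3619384765625, 129.6798553466797), (83.18692779541016, 83.42498016357422), 45.74720764160156)
cer 815 68.0 mean [479.1 -36.8  67.4] rect ((479.94140625, -37.289634704589844), (80.64930725097656, 79.95452117919922), 0.13162678480148315)
tin 754 57.0 mean [ 509.9 -230.8   57.2] rect ((509.1044616699219, -231.0166473388672), (79.60591888427734, 79.4168930053711), 89.23624420166016)
green 891 62.0 mean [411.3 256.8  61.7] rect ((411.27587890625, 256.8582763671875), (83.70993041992188, 83.11966705322266), 47.5218620300293)
pink 919 62.0 mean [310.4 163.2  61.7] rect ((310.2996520996094, 162.7055206298828), (81.8936538696289, 83.23526000976562), 0.7000482678413391)
brush 304 29.0 mean [454.8  43.2  28.7] rect ((455.1779479980469, 43.24605941772461), (74.23011016845703, 29.732606887817383), 7.6376752853393555)
soap 284 23.0 mean [ 468.7 -140.8   22.6] rect ((469.20074462890625, -141.42123413085938), (68.33650970458984, 31.973369598388672), 9.847627639770508)
bar n 641 65.33428156621815
[ 1.3803408e-01 -9.9042749e-01  5.7109430e+02 -3.3702961e+01] [543.52785182 164.09289061] [ 599.13761401 -234.92044871] ends
org 416 ((651.2534790039062, -26.6854248046875), (172.30364990234375, 379.31365966796875), 7.966710090637207) [[ 540.  149.]
 [ 592. -226.]
 [ 763. -203.]
 [ 710.  173.]]
```

Emit:
carry_out([
  [0,0,0,0.15,0],
  [0,0,0,0.15,0],
  [0,0,0,0.15,0],
  [0,0,0,0.15,0],
  [0,0,0,0.15,0],
  [0,0,0,0.15,0],
  [0,0,0,0.15,0],
  [0,0,0,0.05,0],
  [0,0,0,0,0],
], newtons=30)

```text
t: 1.65
eef_pos: [196.0, 567.1, 239.3]
tool_rot: [3.142, -0.0, 1.709]
wrist_force: [-0.5, 0.4, 1.0]
finger_gap: 0.5
grasp_force: 0.0
```

```bash
cat >> h.py <<'E'
O=np.array([670.4,-21.6]);A=0.1387
X=np.array([np.cos(A),np.sin(A)]);Y=np.array([-X[1],X[0]])
def W(x,y): return O+x*X+y*Y
def L(p): d=np.array(p)[:2]-O; return np.round([d@X,d@Y],1)
def st():
    o=get_obs();p=o["eef_pos"];r=o["tool_rot"]
    print("t",round(o["t"],2),"pos",np.round(p,1),"rot",np.round(r,3),"loc",L(p),"gap",round(o["finger_gap"],3),"F",np.round(o["wrist_force"],1),"q",np.round(o["joint_positions"],2))
    return np.array(p),np.array(r)
def to(x,y,z):
    "shift in tool axes (cm) from the measured pose to organiser-frame x,y and world z"
    p,r=st();w=np.append(W(x,y),z)-p;c,s=np.cos(r[2]),np.sin(r[2])
    print("shift cm",np.round([w[0]*c+w[1]*s,w[0]*s-w[1]*c,-w[2]],1)/10 if 0 else np.round(np.array([w[0]*c+w[1]*s,w[0]*s-w[1]*c,-w[2]])/10,2))
E
python3 - <<'E'
from h import *
P=np.load("P.npy")
for u,v in [(220,170),(250,167),(280,163),(310,159),(340,156)]:
    q=P[v-5:v+6,u];print(u,q[:,2].round().tolist())
to(-100,-87,170)
E
```

```text
220 [1.0, -1.0, 1.0, -2.0, 67.0, 67.0, 65.0, 68.0, 61.0, -1.0, 1.0]
250 [0.0, -0.0, -3.0, 67.0, 64.0, 66.0, 69.0, 60.0, -1.0, 2.0, -2.0]
280 [-1.0, 1.0, 2.0, 69.0, 64.0, 66.0, 67.0, -4.0, -4.0, 1.0, -3.0]
310 [-0.0, -0.0, 0.0, 64.0, 67.0, 64.0, 62.0, 3.0, 2.0, 1.0, -2.0]
340 [-1.0, 2.0, 68.0, 70.0, 65.0, 67.0, 1.0, -2.0, -1.0, 0.0, -3.0]
t 1.65 pos [196.  567.1 239.3] rot [ 3.142 -0.     1.709] loc [-388.4  648.6] gap 0.5 F [-0.5  0.4  1. ] q [ 1.24  0.31 -0.05  1.21 -0.    2.67]
shift cm [-73.54  28.9    6.93]
```

Emit:
carry_out([
  [-3.7,1.45,0,0,0],
  [-3.7,1.45,0,0,0],
  [-3.7,1.45,0,0,0],
  [-3.7,1.45,0,0,0],
  [-3.7,1.45,0,0,0],
  [-3.7,1.45,0,0,0],
  [-3.7,1.45,0,0,0],
  [-3.7,1.45,0,0,0],
  [-3.7,1.45,0,0,0],
  [-3.7,1.45,0,0,0],
  [-3.7,1.45,0,0,0],
  [-3.7,1.45,0,0,0],
])

```text
t: 2.85
eef_pos: [430.1, 149.8, 239.6]
tool_rot: [3.141, -0.0, 1.71]
wrist_force: [1.2, 0.6, 0.8]
finger_gap: 0.497
grasp_force: 0.0
```

Emit:
carry_out([
  [-3.7,1.45,0,0,0],
  [-3.7,1.45,0,0,0],
  [-3.7,1.45,0,0,0],
  [-3.7,1.45,1,0,0],
  [-3.7,1.45,2,0,0],
  [-3.7,1.45,2,0,0],
  [-3.7,1.45,2,0,0],
  [-3.2,1.35,0,0,0],
  [0,0,0,0,0],
  [0,0,0,0,0],
])

```text
t: 3.85
eef_pos: [583.3, -121.6, 169.0]
tool_rot: [-3.141, -0.001, 1.708]
wrist_force: [-0.3, -0.4, -0.4]
finger_gap: 0.497
grasp_force: 0.0
```

```bash
python3 - <<'E'
from h import *
to(-100,-87,49)
o=get_obs()
im,D=capture("wrist");cv2.imwrite("pics/w1.png",im[:,:,::-1])
E
```

```text
t 3.85 pos [ 583.3 -121.6  169. ] rot [-3.141e+00 -1.000e-03  1.708e+00] loc [-100.1  -87. ] gap 0.497 F [-0.3 -0.4 -0.4] q [-0.21  0.34 -0.17  1.06  0.    1.23]
shift cm [0.0e+00 1.0e-02 1.2e+01]
```

View pics/w1.png

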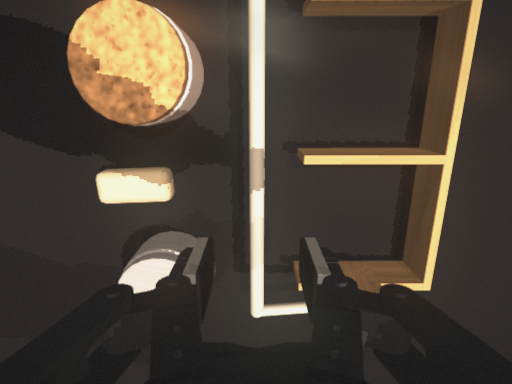

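The bar (column 257) lies centred between the fingers (203 to 315), and the neighbouring jars are clear. I'll go down and grip it.

Emit:
carry_out([
  [0,0,3.5,0,0],
  [0,0,3.5,0,0],
  [0,0,3.0,0,0],
  [0,0,2.0,0,0],
  [0,0,0,0,0],
  [0,0,0,0,1],
  [0,0,0,0,1],
  [0,0,0,0,1],
  [0,0,0,0,1],
  [0,0,0,0,1],
], newtons=30)

```text
t: 4.9
eef_pos: [583.3, -121.1, 50.0]
tool_rot: [3.141, -0.0, 1.709]
wrist_force: [-3.8, 0.9, 2.8]
finger_gap: 0.126
grasp_force: 29.5
```

Emit:
carry_out([
  [0,0.36,-1.84,0,1],
  [0,0.7,-1.74,0,1],
  [0,1.01,-1.58,0,1],
  [0,1.28,-1.36,0,1],
  [0,1.51,-1.1,0,1],
  [0,1.7,-0.8,0,1],
])

```text
t: 5.5
eef_pos: [645.3, -112.5, 135.4]
tool_rot: [-3.136, -0.0, 1.708]
wrist_force: [-8.0, 0.3, 7.4]
finger_gap: 0.122
grasp_force: 30.6
```

Emit:
carry_out([
  [0,1.81,-0.47,0,1],
  [0,1.87,-0.12,0,1],
  [0,1.86,0.23,0,1],
  [0,1.79,0.57,0,1],
  [0,1.64,0.9,0,1],
  [0,1.45,1.18,0,1],
  [0,0,0,0,1],
  [0,0,0,0,1],
])

```text
t: 6.3
eef_pos: [753.3, -97.7, 110.9]
tool_rot: [3.138, 0.0, 1.709]
wrist_force: [4.7, 0.2, -1.1]
finger_gap: 0.127
grasp_force: 30.6
```

```bash
python3 - <<'E'
from h import *
st()
im,D=capture("side");cv2.imwrite("pics/s1.png",im[:,:,::-1])
E
```

```text
t 6.3 pos [753.3 -97.7 110.9] rot [3.138 0.    1.709] loc [ 71.6 -86.9] gap 0.127 F [ 4.7  0.2 -1.1] q [-0.13  0.68  0.23  1.12  0.    1.3 ]
```

View pics/s1.png

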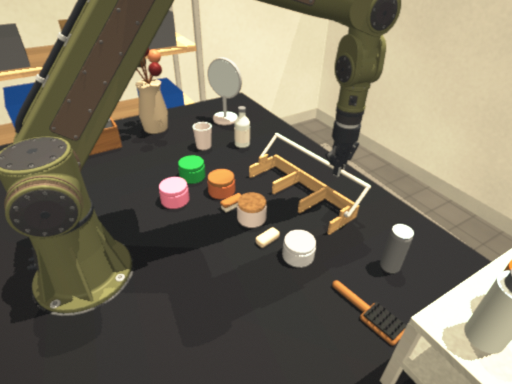

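The rail is over at the back, from (275,140) to (365,190), and the jars haven't moved. I'll release it and move back in front of the jars.

Emit:
carry_out([
  [0,0,0,0,0.3],
  [0,0,0,0,0.3],
  [0,0,-4,0,0],
  [0,0,-4,0,-0.2],
  [0,-4.2,0,0,-0.2],
  [0,-4.2,0,0,-0.2],
  [0,-4.2,0,0,-0.2],
  [0,-4.2,0,0,-0.2],
  [0,-4.2,0,0,-0.2],
  [0,-4.2,0,0,-0.2],
  [0,-4.2,0,0,-0.2],
  [0,-4.1,0,0,-0.2],
])

```text
t: 7.55
eef_pos: [416.9, -143.8, 190.6]
tool_rot: [-3.141, 0.0, 1.709]
wrist_force: [0.2, -0.2, -0.1]
finger_gap: 0.601
grasp_force: 0.0
```

Emit:
carry_out([
  [0,0,0,-0.143,-0.2],
  [0,0,0,-0.143,-0.2],
  [0,0,0,-0.143,-0.2],
  [0,0,0,-0.143,-0.2],
  [0,0,0,-0.143,-0.2],
  [0,0,0,-0.143,-0.2],
  [0,0,0,-0.143,-0.2],
  [0,0,0,-0.143,-0.2],
  [0,0,0,-0.143,-0.2],
  [0,0,0,-0.143,-0.2],
  [0,0,0,-0.141,-0.2],
  [0,0,0,0,-0.2],
])

```text
t: 8.75
eef_pos: [418.9, -143.8, 190.7]
tool_rot: [3.141, -0.001, -3.003]
wrist_force: [-0.1, -1.4, 0.6]
finger_gap: 0.604
grasp_force: 0.0
```

```bash
python3 - <<'E'
from h import *
to(-262,11,20)
E
```

```text
t 8.75 pos [ 418.9 -143.8  190.7] rot [ 3.141e+00 -1.000e-03 -3.003e+00] loc [-266.   -86.2] gap 0.604 F [-0.1 -1.4  0.6] q [-0.33  0.05 -0.48  1.04 -0.   -0.47]
shift cm [-0.4   9.72 17.07]
```

Emit:
carry_out([
  [0,4.9,0,0,-0.2],
  [0,4.8,0,0,-0.2],
  [0,0,4.5,0,-0.2],
  [0,0,4.5,0,-0.2],
  [0,0,4.5,0,-0.2],
  [0,0,2,0,-0.2],
  [0,0,1.5,0,-0.2],
  [0,0,0,0,-0.2],
  [0,0,0,0,-0.2],
])

```text
t: 9.65
eef_pos: [406.1, -47.9, 20.9]
tool_rot: [3.141, -0.001, -3.005]
wrist_force: [-0.5, -0.4, -0.2]
finger_gap: 0.603
grasp_force: 0.0
```

Emit:
carry_out([
  [-1.5,0,0,0,-0.2],
  [-1.0,0,0,0,-0.2],
  [-1.0,0,0,0,-0.2],
  [-1.5,-0.1,0,0,-0.2],
  [-1.8,-0.2,0,0,-0.2],
  [-1.8,-0.2,0,0,-0.2],
  [-1.8,-0.2,0,0,-0.2],
  [-1.8,-0.2,0,0,-0.2],
  [-1.8,-0.1,0,0,-0.2],
  [-1.8,-0.1,0,0,-0.2],
  [-1.5,0,0,0,-0.2],
  [-1.0,0,0,0,-0.2],
])

```text
t: 10.85
eef_pos: [590.1, -33.4, 20.8]
tool_rot: [-3.141, -0.0, -3.004]
wrist_force: [-2.7, -0.6, 4.1]
finger_gap: 0.597
grasp_force: 2.4
```

```bash
cat >> h.py <<'E'
def jar(uv,h,cam="top",img=None,rad=28):
    im,D=capture(cam)
    i=camera_info(cam);K,R,t=map(np.array,(i["K"],i["R"],i["t"]))
    v,u=np.mgrid[:384,:512]
    P=(np.stack([u,v,np.ones_like(u)],-1)@np.linalg.inv(K).T*D[...,None]-t)@R
    m=((u-uv[0])**2+(v-uv[1])**2<rad**2)&(abs(P[...,2]-h)<5)&(D>0)
    p=P[m];print("jar",m.sum(),p.mean(0).round(1),"loc",L(p.mean(0)),"rect",cv2.minAreaRect(p[:,:2].astype(np.float32)))
    if img: cv2.imwrite(img,im[:,:,::-1])
def pix(x,y,h,cam="top"):
    i=camera_info(cam);c=np.array(i["K"])@(np.array(i["R"])@np.append(W(x,y),h)+i["t"]);return c[:2]/c[2]
E
python3 - <<'E'
from h import *
st();jar(pix(-40,0,68),68,img="pics/t2.png");print(pix(-40,0,68))
E
```

```text
t 10.85 pos [590.1 -33.4  20.8] rot [-3.141 -0.    -3.004] loc [-81.2  -0.6] gap 0.597 F [-2.7 -0.6  4.1] q [-0.06  0.47 -0.35  0.75 -0.   -0.19]
jar 0 [nan nan nan] loc [nan nan] rect ((0.0, 0.0), (0.0, 0.0), 0.0)
[276.38432087 140.22504003]h.py:29: RuntimeWarning: Mean of empty slice.
  p=P[m];print("jar",m.sum(),p.mean(0).round(1),"loc",L(p.mean(0)),"rect",cv2.minAreaRect(p[:,:2].astype(np.float32)))
  ret = um.true_divide(
```

View pics/t2.png

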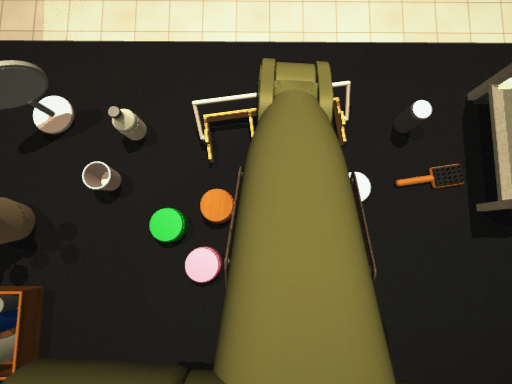

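The arm hides the middle cell at (270,140) from above. The stone jar at (217,206) and the tin haven't moved. I'll finish this push, back off and lift.

Emit:
carry_out([
  [-1.2,0,0,0,-0.2],
  [-1.2,0,0,0,-0.2],
  [-0.8,0,0,0,-0.2],
  [-0.4,0,0,0,-0.2],
  [0,0,0,0,-0.2],
  [2,0,0,0,-0.2],
  [4,0,0,0,-0.2],
  [4,0,-2,0,-0.2],
  [3,0,-4,0,-0.2],
  [0,4.9,-4,0,-0.2],
  [0,4.9,-2,0,-0.2],
  [0,4.9,0,0,-0.2],
])

```text
t: 12.1
eef_pos: [479.9, 87.4, 134.9]
tool_rot: [3.141, 0.008, -3.006]
wrist_force: [1.2, -0.2, 0.6]
finger_gap: 0.599
grasp_force: 0.0
```

```bash
python3 - <<'E'
from h import *
to(-247,205,120);jar(pix(0,0,68),68)
E
```

```text
t 12.1 pos [479.9  87.4 134.9] rot [ 3.141  0.008 -3.006] loc [-173.6  134.3] gap 0.599 F [ 1.2 -0.2  0.6] q [ 0.18  0.17 -0.48  0.91  0.    0.04]
shift cm [7.36 7.05 1.49]
jar 743 [670.9 -22.1  67.4] loc [ 0.5 -0.6] rect ((671.6829223632812, -22.17852783203125), (80.3559799194336, 81.23831176757812), 42.10554504394531)
```

Emit:
carry_out([
  [3.6,2.95,0,0,-0.2],
  [3.6,2.95,0,0,-0.2],
  [0,0,0,0.15,-0.2],
  [0,0,0,0.15,-0.2],
  [0,0,0,0.15,-0.2],
  [0,0,0,0.018,-0.2],
  [0,0,4,0,-0.2],
  [0,0,4,0,-0.2],
  [0,0,2.5,0,-0.2],
  [0,0,0.9,0,-0.2],
  [0,0,0,0,-0.2],
  [0,0,0,0,-0.2],
])

```text
t: 13.35
eef_pos: [399.0, 135.0, 18.0]
tool_rot: [3.141, 0.001, 2.813]
wrist_force: [0.3, 1.3, 0.3]
finger_gap: 0.599
grasp_force: 0.0
```

```bash
python3 - <<'E'
from h import *
to(-118,143.6,20)
E
```

```text
t 13.35 pos [399. 135.  18.] rot [3.141e+00 1.000e-03 2.813e+00] loc [-247.1  192.6] gap 0.599 F [0.3 1.3 0.3] q [ 0.33  0.21 -0.76  0.6   0.    0.66]
shift cm [-13.73   1.44  -0.2 ]
```

Emit:
carry_out([
  [0,1.4,-0.2,0,-0.2],
  [-1,0,0,0,-0.2],
  [-1,0,0,0,-0.2],
  [-1,0,0,0,-0.2],
  [-1.4,0,0,0,-0.2],
  [-1.8,0,0,0,-0.2],
  [-1.8,0,0,0,-0.2],
  [-1.8,0,0,0,-0.2],
  [-1.8,0,0,0,-0.2],
  [-1.4,0,0,0,-0.2],
  [-0.7,0,0,0,-0.2],
  [0,0,0,0,-0.2],
])

```text
t: 14.55
eef_pos: [533.6, 103.0, 19.0]
tool_rot: [-3.142, 0.001, 2.811]
wrist_force: [0.1, -0.1, 0.2]
finger_gap: 0.599
grasp_force: 0.0
```

Emit:
carry_out([
  [2.5,0,0,0,-0.2],
  [0,0,0,-0.15,-0.2],
  [0,0,0,-0.15,-0.2],
  [0,0,0,-0.15,-0.2],
  [0,0,0,-0.018,-0.2],
  [0,0,0,0,-0.2],
])

```text
t: 15.15
eef_pos: [508.4, 111.8, 19.1]
tool_rot: [-3.141, 0.0, -3.006]
wrist_force: [0.4, -0.2, 0.2]
finger_gap: 0.597
grasp_force: 0.0
```

```bash
python3 - <<'E'
from h import *
to(-123,122,20);jar(pix(-70,122,62),62,img="pics/t3.png")
E
```

```text
t 15.15 pos [508.4 111.8  19.1] rot [-3.141  0.    -3.006] loc [-142.   154.5] gap 0.597 F [ 0.4 -0.2  0.2] q [ 0.22  0.36 -0.53  0.68 -0.    0.08]
shift cm [-1.91 -3.25 -0.09]
jar 450 [581.   70.1  61.6] loc [-75.8 103.2] rect ((568.4837036132812, 66.9598617553711), (111.27680969238281, 47.349857330322266), 5.12119197845459)
```

View pics/t3.png

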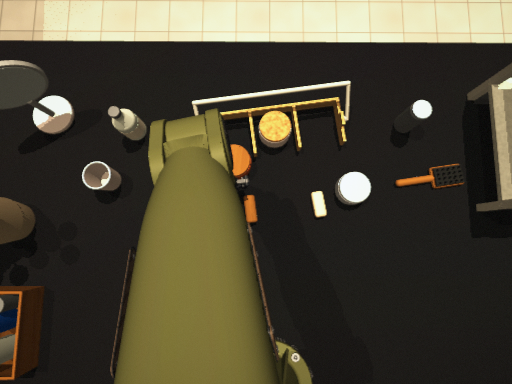

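The ceramic jar is well inside its cell at (275,128). The stone jar is partly hidden near (236,160) in front of the left cell, with its right edge at column 251. I'll fit a circle to what shows of it.

```bash
python3 - <<'E'
from h import *
im=cv2.imread("pics/t3.png").astype(int);v,u=np.mgrid[:384,:512]
print(pix(-75,122,62),pix(-60,65,45))
m=(im[...,2]>110)&(im[...,1]<110)&(im[...,0]<60)&(v>138)&(v<182)&(u>222)&(u<258)
r=[];
q=np.array([ray("top",(a,b),62)[:2] for a,b in zip(u[m],v[m])]);l=np.array([L(p) for p in q])
print(m.sum(),"x",l[:,0].min(),l[:,0].max(),"y",l[:,1].min(),l[:,1].max())
# fit radius-45 circle to rightmost boundary
from scipy.optimize import least_squares
B=np.array([l[abs(l[:,0]-x)<1.5][:,1].min() for x in np.arange(-110,-40,4) if (abs(l[:,0]-x)<1.5).any()]);xs=[x for x in np.arange(-110,-40,4) if (abs(l[:,0]-x)<1.5).any()]
print(least_squares(lambda c:np.hypot(xs-c[0],B-c[1])-44,[-75,122],loss="soft_l1").x)
E
```

```text
[232.16827335 159.8082455 ] [253.10848896 152.8566489 ]
88 x -116.8 -30.2 y 55.4 147.8
[-78.00811041 118.95461806]
```

Emit:
carry_out([
  [0.3,-1.7,0,0,-0.2],
  [0,-1.6,0,0,-0.2],
  [0,0,0,0,-0.2],
  [-1,0,0,0,-0.2],
  [-1.0,0,0,0,-0.2],
  [-1.0,0,0,0,-0.2],
  [-1.5,0,0,0,-0.2],
  [-1.5,0,0,0,-0.2],
  [-1.5,0,0,0,-0.2],
  [-1.2,0,0,0,-0.2],
  [-0.8,0,0,0,-0.2],
  [-0.4,0,0,0,-0.2],
])

```text
t: 16.4
eef_pos: [609.0, 92.8, 18.8]
tool_rot: [3.141, -0.0, -3.003]
wrist_force: [-2.6, -0.5, 0.9]
finger_gap: 0.6
grasp_force: 1.6
```

```bash
python3 - <<'E'
from h import *
to(-47,122,20)
E
```

```text
t 16.4 pos [609.   92.8  18.8] rot [ 3.141 -0.    -3.003] loc [-45.  121.8] gap 0.6 F [-2.6 -0.5  0.9] q [ 0.15  0.51 -0.29  0.77  0.    0.01]
shift cm [ 0.2   0.02 -0.12]
```

Emit:
carry_out([
  [2,0,0,0,-0.2],
  [4,0,0,0,-0.2],
  [4,0,-2,0,-0.2],
  [3,0,-4,0,-0.2],
  [0,0,-4,0,-0.2],
  [1.2,-4.5,-2,0,-0.2],
  [1.2,-4.5,0,0,-0.2],
  [1,-4.5,0,0,-0.2],
  [1,-4.5,0,0,-0.2],
  [1,-4.5,0,0,-0.2],
  [1,-4.5,0,0,-0.2],
  [0.3,-4.5,0,0,-0.2],
])

```text
t: 17.6
eef_pos: [456.0, -248.1, 139.2]
tool_rot: [-3.141, 0.001, -3.004]
wrist_force: [0.3, 0.8, 0.7]
finger_gap: 0.599
grasp_force: 0.0
```

Emit:
carry_out([
  [0,-2.2,0,0,-0.2],
  [0,0,0,-0.15,-0.2],
  [0,0,0,-0.15,-0.2],
  [0,0,0,-0.15,-0.2],
  [0,0,0,-0.056,-0.2],
  [0,0,0,0,-0.2],
])

```text
t: 18.2
eef_pos: [459.9, -268.1, 139.0]
tool_rot: [-3.141, 0.0, -2.497]
wrist_force: [-0.1, 0.5, 0.8]
finger_gap: 0.599
grasp_force: 0.0
```

```bash
python3 - <<'E'
from h import *
to(-242,-215,20);jar(pix(2,122,62),62);jar(pix(-188,-185,58),58)
E
```

```text
t 18.2 pos [ 459.9 -268.1  139. ] rot [-3.141  0.    -2.497] loc [-242.5 -215. ] gap 0.599 F [-0.1  0.5  0.8] q [-0.53  0.25 -0.37  0.95  0.   -1.17]
shift cm [-0.05 -0.02 11.9 ]
jar 831 [655.6 102.5  61.6] loc [  2.5 125. ] rect ((649.5252075195312, 108.4688720703125), (84.76091003417969, 107.75247955322266), 38.07354736328125)
jar 744 [ 510.  -230.9   57.3] loc [-187.8 -185.1] rect ((508.977294921875, -230.6626434326172), (78.74093627929688, 79.68241119384766), 89.2880630493164)
```

Emit:
carry_out([
  [0,0,4,0,-0.2],
  [0,0,4,0,-0.2],
  [0,0,2.5,0,-0.2],
  [0,0,1.4,0,-0.2],
  [0,0,0,0,-0.2],
  [-1,0,0,0,-0.2],
  [-1,0,0,0,-0.2],
  [-1,0,0,0,-0.2],
  [-1.4,0,0,0,-0.2],
  [-1.8,0,0,0,-0.2],
  [-1.8,0,0,0,-0.2],
  [-1.8,0,0,0,-0.2],
])

```text
t: 19.5
eef_pos: [539.6, -208.1, 20.2]
tool_rot: [-3.141, 0.0, -2.497]
wrist_force: [-2.4, -2.9, 3.8]
finger_gap: 0.599
grasp_force: 2.4
```

Emit:
carry_out([
  [-1.8,0,0,0,-0.2],
  [-1.5,0,0,0,-0.2],
  [-0.9,0,0,0,-0.2],
  [-0.4,0,0,0,-0.2],
  [0,0,0,0,-0.2],
  [2.5,0,0,0,-0.2],
  [0,0,0,0.15,-0.2],
  [0,0,0,0.15,-0.2],
  [0,0,0,0.15,-0.2],
  [0,0,0,0.056,-0.2],
  [0,0,0,0,-0.2],
])

```text
t: 20.6
eef_pos: [554.5, -196.6, 19.8]
tool_rot: [3.141, 0.0, -3.004]
wrist_force: [-0.1, -0.4, -0.7]
finger_gap: 0.598
grasp_force: 0.0
```

```bash
python3 - <<'E'
from h import *
to(-121,-122,20);jar(pix(-75,-122,58),58,img="pics/t4.png");print(pix(-75,-122,58))
E
```

```text
t 20.6 pos [ 554.5 -196.6   19.8] rot [ 3.141  0.    -3.004] loc [-138.9 -157.3] gap 0.598 F [-0.1 -0.4 -0.7] q [-0.34  0.47 -0.36  0.74  0.   -0.48]
shift cm [-1.79  3.53 -0.02]
jar 705 [ 611.6 -152.2   57.4] loc [ -76.2 -121.2] rect ((601.836669921875, -147.35464477539062), (78.1661605834961, 103.613037109375), 66.04558563232422)
[323.62709285 147.87400002]
```

View pics/t4.png

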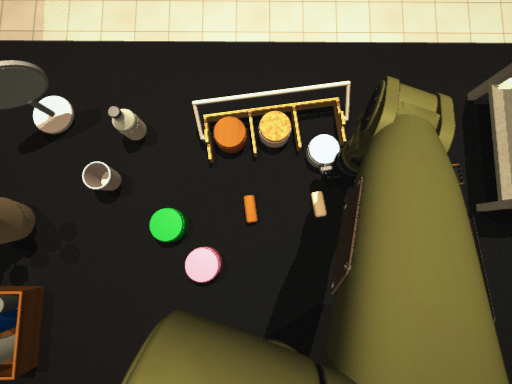

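The stone jar (230,134) and ceramic jar (275,128) are in their cells, and the tin (323,151) is lined up at the mouth of the right cell. Brush and soap haven't moved.

Emit:
carry_out([
  [0.3,1.8,0,0,-0.2],
  [0,1.7,0,0,-0.2],
  [0,0,0,0,-0.2],
  [-1,0,0,0,-0.2],
  [-1.0,0,0,0,-0.2],
  [-1.0,0,0,0,-0.2],
  [-1.5,0,0,0,-0.2],
  [-1.5,0,0,0,-0.2],
  [-1.5,0,0,0,-0.2],
  [-1.2,0,0,0,-0.2],
  [-0.8,0,0,0,-0.2],
  [-0.4,0,0,0,-0.2],
])

```text
t: 21.85
eef_pos: [645.8, -148.7, 19.6]
tool_rot: [-3.141, -0.0, -3.003]
wrist_force: [-3.3, -0.5, 2.4]
finger_gap: 0.601
grasp_force: 2.2
```

Emit:
carry_out([
  [0,0,0,0,-0.2],
  [2,0,0,0,-0.2],
  [4,0,0,0,-0.2],
  [4,0,-2,0,-0.2],
  [3,0,-4,0,-0.2],
  [0,0,-4.5,0,-0.2],
  [0,0,-4.5,0,-0.2],
  [0,0,-2,0,0],
  [0,0,0,0.143,0],
  [0,0,0,0.143,0],
  [0,0,0,0.143,0],
  [0,0,0,0.143,0],
])

```text
t: 23.05
eef_pos: [516.4, -166.6, 190.1]
tool_rot: [3.141, 0.001, 2.702]
wrist_force: [0.9, 1.1, -0.1]
finger_gap: 0.502
grasp_force: 0.0
```

Emit:
carry_out([
  [0,0,0,0.143,0],
  [0,0,0,0.143,0],
  [0,0,0,0.143,0],
  [0,0,0,0.143,0],
  [0,0,0,0.143,0],
  [0,0,0,0.143,0],
  [0,0,0,0.141,0],
  [0,0,0,0,0],
])

```text
t: 23.85
eef_pos: [516.3, -166.6, 189.9]
tool_rot: [3.141, -0.0, 1.708]
wrist_force: [-0.4, 0.2, 0.1]
finger_gap: 0.5
grasp_force: 0.0
```

```bash
python3 - <<'E'
from h import *
to(71.6,-87,191);jar(pix(0,-122,58),58,img="pics/t5.png")
jar(pix(0,0,68),68)
P=None
im,D=capture("top")
i=camera_info("top");K,R,t=map(np.array,(i["K"],i["R"],i["t"]));v,u=np.mgrid[:384,:512]
P=(np.stack([u,v,np.ones_like(u)],-1)@np.linalg.inv(K).T*D[...,None]-t)@R
z=P[...,2];m=(z>95)&(z<150)&(im.min(2)>110)&(u>195)&(u<350)&(v>75)&(v<112)
l=np.array([L(p) for p in P[m]]);print("bar",m.sum(),l.mean(0),np.median(z[m]))
E
```

```text
t 23.85 pos [ 516.3 -166.6  189.9] rot [ 3.141 -0.     1.708] loc [-172.6 -122.3] gap 0.5 F [-0.4  0.2  0.1] q [-0.31  0.23 -0.27  1.07  0.    1.12]
shift cm [ 3.56 24.42 -0.11]
jar 730 [ 690.6 -145.2   57.4] loc [   2.9 -125.2] rect ((686.7120971679688, -155.25888061523438), (108.29937744140625, 81.2535171508789), 70.12904357910156)
jar 747 [670.9 -22.4  67.4] loc [ 0.4 -0.9] rect ((671.0997314453125, -22.32343292236328), (82.51376342773438, 80.56945037841797), 88.13097381591797)
bar 668 [ 69.40988024 -12.0010479 ] 124.00573473719967
```

View pics/t5.png

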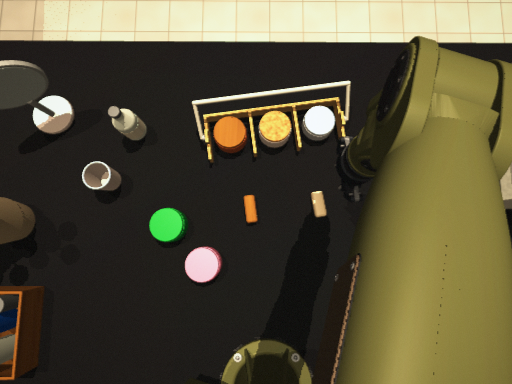

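All three jars are upright in their cells: stone (230,134), ceramic (275,128), tin (318,123). Now I'll take hold of the rail again.

Emit:
carry_out([
  [0.6,4.1,0,0,0],
  [0.6,4.1,0,0,0],
  [0.6,4.1,0,0,0],
  [0.6,4.1,0,0,0],
  [0.6,4.0,0,0,0],
  [0.55,4.0,0,0,0],
  [0,0,0,0,0],
  [0,0,4,0,0],
  [0,0,3,0,0],
  [0,0,0.9,0,0],
  [0,0,0,0,0],
])

```text
t: 25.1
eef_pos: [751.3, -97.9, 109.2]
tool_rot: [-3.138, -0.001, 1.709]
wrist_force: [0.2, 0.2, 0.8]
finger_gap: 0.501
grasp_force: 0.0
```

Emit:
carry_out([
  [0,0,0,0,1],
  [0,0,0,0,1],
  [0,0,0,0,1],
  [0,0,0,0,1],
  [0,0,0,0,1],
], newtons=30)

```text
t: 25.6
eef_pos: [754.4, -98.1, 112.6]
tool_rot: [3.138, 0.001, 1.709]
wrist_force: [2.1, -0.5, 4.9]
finger_gap: 0.121
grasp_force: 29.6
```

Emit:
carry_out([
  [0,-1.45,-1.18,0,1],
  [0,-1.64,-0.9,0,1],
  [0,-1.79,-0.57,0,1],
  [0,-1.86,-0.23,0,1],
  [0,-1.87,0.12,0,1],
  [0,-1.81,0.47,0,1],
])

```text
t: 26.2
eef_pos: [653.1, -112.3, 137.7]
tool_rot: [3.133, 0.002, 1.709]
wrist_force: [3.6, -0.5, 3.7]
finger_gap: 0.127
grasp_force: 32.0
```

Emit:
carry_out([
  [0,-1.7,0.8,0,1],
  [0,-1.51,1.1,0,1],
  [0,-1.28,1.36,0,1],
  [0,-1.01,1.58,0,1],
  [0,-0.7,1.74,0,1],
  [0,-0.36,1.84,0,1],
  [0,-0.05,0.7,0,1],
  [0,0,0.3,0,1],
  [0,0,0.2,0,1],
  [0,0,0,0,1],
])

```text
t: 27.2
eef_pos: [583.0, -121.9, 37.2]
tool_rot: [-3.138, 0.001, 1.708]
wrist_force: [-4.9, -4.2, 0.7]
finger_gap: 0.128
grasp_force: 36.8
```

```bash
python3 - <<'E'
from h import *
to(-100,-87,39)
E
```

```text
t 27.2 pos [ 583.  -121.9   37.2] rot [-3.138e+00  1.000e-03  1.708e+00] loc [-100.5  -87.3] gap 0.128 F [-4.9 -4.2  0.7] q [-0.21  0.46 -0.33  0.79 -0.    1.23]
shift cm [ 0.03  0.05 -0.18]
```

Emit:
carry_out([
  [0,0,0.3,0,1],
  [0,0,0.3,0,1],
  [0,0,0,0,1],
])

```text
t: 27.5
eef_pos: [583.1, -122.0, 34.4]
tool_rot: [-3.139, 0.002, 1.708]
wrist_force: [-14.6, -2.7, 27.1]
finger_gap: 0.123
grasp_force: 39.5
```

Emit:
carry_out([
  [0,0,-0.2,0,1],
  [0,0,0,0,0.2],
  [0,0,0,0,0.2],
  [0,0,0,0,0.2],
  [0,0,-2,0,0.2],
  [0,0,-4,0,0.2],
  [0,0,-4.5,0,0.2],
  [0,-3,-4,0,0.2],
  [0,-4.5,-2,0,0.2],
  [0,-4.5,0,0,0.2],
  [0,-4,0,0,0.2],
  [0,0,0,0,0.2],
])

```text
t: 28.7
eef_pos: [421.3, -142.8, 198.3]
tool_rot: [-3.139, -0.001, 1.707]
wrist_force: [-0.0, 0.5, -0.8]
finger_gap: 0.4
grasp_force: 0.0
```

Emit:
carry_out([
  [-4.5,0,0,0,0.2],
  [-4.5,0,0,0,0.2],
  [-4.5,0,0,0,0.2],
  [-4.5,0,0,0,0.2],
  [-4.5,0,0,0,0.2],
  [0,0,0,0,0.2],
])

```text
t: 29.3
eef_pos: [458.4, -371.2, 197.7]
tool_rot: [3.141, 0.002, 1.705]
wrist_force: [-0.0, 1.1, 1.0]
finger_gap: 0.4
grasp_force: 0.0
```

```bash
python3 - <<'E'
from h import *
st();im,D=capture("top");cv2.imwrite("pics/t6.png",im[:,:,::-1])
i=camera_info("top");K,R,t=map(np.array,(i["K"],i["R"],i["t"]));v,u=np.mgrid[:384,:512]
P=(np.stack([u,v,np.ones_like(u)],-1)@np.linalg.inv(K).T*D[...,None]-t)@R
l=P[...,:2]-O;lx=l@X;ly=l@Y;z=P[...,2]
m=(abs(lx+100)<15)&(abs(ly)<190)&(z>35)&(z<90)
for a in(-180,-120,-60,0,60,120):
  k=m&(ly>a)&(ly<a+60);print("bar",a,k.sum(),np.median(z[k]) if k.any() else 0,np.median(lx[k]) if k.any() else 0)
for n,c,h in(("stone",122,62),("cer",0,68),("tin",-122,58)):
  k=(abs(lx)<56)&(abs(ly-c)<54)&(abs(z-h)<8);print(n,k.sum(),lx[k].mean(),ly[k].mean()-c,np.median(z[k]))
for n,uv in(("brush",(251,209)),("soap",(319,204))):
  k=(np.hypot(u-uv[0],v-uv[1])<22)&(z>15)&(z<35);print(n,P[k].mean(0).round(1))
E
```

```text
t 29.3 pos [ 458.4 -371.2  197.7] rot [3.141e+00 2.000e-03 1.705e+00] loc [-258.3 -316.9] gap 0.4 F [-0.   1.1  1. ] q [-0.68  0.31 -0.15  1.11 -0.    0.76]
bar -180 102 54.286699695006696 -101.01994514769254
bar -120 102 54.3596198634097 -100.96093380823044
bar -60 100 54.10705522443122 -101.00809399306539
bar 0 104 54.51883889443818 -100.84872235895557
bar 60 101 54.11148777717692 -101.05960452643534
bar 120 105 54.68886661292115 -101.22883887340782
stone 797 2.2251887790557845 -0.5175470252254115 61.54542365021733
cer 762 0.08194764709400275 -0.6953864622520695 67.14528730268162
tin 708 2.788581433097119 0.21727232461641677 57.228549565586434
brush [454.5  43.2  28.7]
soap [ 468.7 -140.8   22.4]
```

View pics/t6.png

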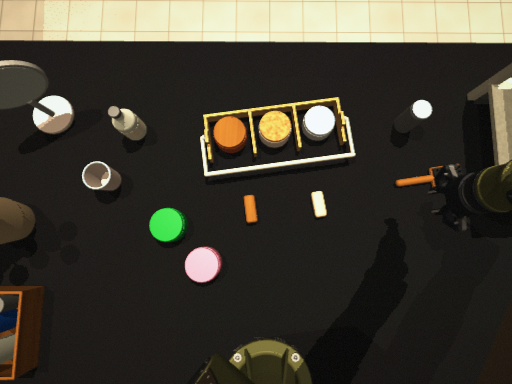

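The rail is fully down, with its top at 54 mm compared with 66 mm at the start. The jars are centred in their cells, the brush and soap haven't moved, and the gripper is clear of everything.

```bash
python3 -c "from workcell import *; print(job_done())"
```

```text
the job is handed in; nothing more can be done
None
```

The job is handed in at about 29 s: all three jars stand upright within about 3 mm of their cell centres, the rail is fully down in front of them, and the brush, soap and other things in view weren't disturbed.

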